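# Caster wheel out of its quick-release fork

### The arm

A 6-joint arm with a two-finger parallel gripper is mounted at the origin on the work surface. World frame = base frame: x ahead of the robot, y to its left, z up, the work surface at z = 0. Lengths are in m, angles in rad, forces in N, time in s.
With the tool pointing down it reaches from about 0.3 to 0.875 m from the base axis. Payload 6.4 kg.
Tool frame: the origin (TCP) lies at the very end of the fingers, on their centre line; the grasp point (between the pads) lies 19 mm behind it; z points along the fingers, y is the line along which they close (so a half turn about z gives the same grasp; the last joint's range is limited). The gripper opens to 88 mm and grips with 3 to 60 N. Pads are 18 mm wide; open, the fingers measure 123 mm over their backs; the gripper's body (75 mm by 187 mm) begins 45 mm behind the grasp point.
Start: joints at [-1.438, 0.181, 1.607, -0, 1.354, -0.206], TCP at [0.191, -0.542, 0.239] pointing down, gripper open.
Joint ranges: [-2.99, 2.99], [-0.89, 2.07], [0.3, 2.58], [-1.14, 4.28], [0, 2.63], [-3.12, 3.12]. Speed limits (rad/s): [2.57, 2.57, 3.01, 3.14, 3.14, 3.14].

### API

Orientations are given as [roll, pitch, yaw] about the fixed x, y, z axes, in that order (R = Rz(yaw) Ry(pitch) Rx(roll)).
In Python, from bench import r gives the robot as it stands.
- The arm moves only by the tool servo_tool, never from a script. Its argument "commands" is a list of rows, each a list of 5 numbers: the closure in counts, from 0 (fully open) to 255 (shut), then the shift along the world's x, y, z in units of 50 mm (1.0 is 50 mm), then the turn about the world's z in units of 5 degrees (1.0 is 5 degrees). In form: [[hand, dx, dy, dz, twist], ...]. A call has 1 to 12 rows; each row shifts and turns the commanded pose from where the row before left it; what a row does not reach is not made up. A row lasts 1/10 s, in which the tool goes at most 50 mm and 8.59 degrees, less where a joint would pass 70% of its speed; a pose out of reach is approached as far as the arm can. A call is refused whole if a number of a shift passes 1 or a number of a turn 1, either way. A call with a gripper value outside its range is refused whole. The fingers move at their own pace and stop on an object; "force" is the grip in N (left out, the last holds). Time passes only in rows, so rows that do not move let the fingers close. It gives the time, the measured TCP pose, the force, the opening and the grip force at its end, in the units of the state.
- r.observe(): the state, without advancing time (a new reading comes with each control period).
- r.camera(name): name is "scene" or "top"; returns a dict with "pixels" (420x560x3 uint8, blue, green, red), "fx", "fy", "cx", "cy" (pixels), "extrinsics" (4x4, takes a point from camera to world coordinates). Camera axes: x right, y down, z forward; pixel columns grow to the right and rows downward; lengths in m; the calibration is good to about 2 mm. A picture is of the moment at which its call begins. There is no depth.
- r.close_job(): hands the job in; it is judged then, once.
The state is a dict: "t": time; "joint_positions": joint angles; "qd": joint speeds; "effort": joint torques, N m; "eef_pos": TCP position; "tool_rot": TCP orientation; "contact_force": force on the tool from outside, world axes, zero at the start; "moment": the same for the moment, N m; "gripper_width": finger opening in m; "grip_force": force on a finger pad.
Only numpy, scipy, OpenCV 4.12 (cv2) and the standard library are available. Lean on these libraries where they do the work, as an engineer would, in place of code of your own. Each camera call takes 0.05 s, during which the arm holds its last target. There are 200 camera calls.

### The job

Flip the fork's cam lever all the way open, unhook the big caster wheel from the fork, lower its axle out of the slots, and set it gently, without dropping it, with both axle ends in the notches of the low cradle. Leave the lever open and the other things on the bench where they are.

Things in the scene. Friction and masses are not known exactly. Their poses are not given: they have to be found in the camera images.
- fork: Steel wheel fork fixed to the bench, left or right. Origin: underside of its foot, right below the resting axle (165 mm up). x points to its back (its open front, where the tyre sticks out, faces the robot at yaw 0), y along the axle, z up. Foot x -40 to 130, y +-60, 10 mm thick; column behind the wheel at x 85 to 125; two side plates x -33 to 15, y 23 to 31 either side, z 135 to 253 mm.
- axle_rest (a point): Where the axle's middle rests, 165 mm above the foot's underside. Both side plates have the same slot: the axle lies in a pocket (floor 5 mm below this point, back wall at x +7 mm) behind a lip 4 mm high (x -6.5 to -11 mm). The roof leaves the axle 8 mm of lift: lift it 4 to 8 mm, until it touches, then bring it to the front.
- slot_exit (a point): Lower open end of the slots, in the middle of the channel, 135 mm above the bench: fork x -18 mm. The channel, 14 mm wide in x, runs from the roof straight down in front of the lip. Way out: up over the lip, 18 mm to the front (-x) until the axle touches the front bar, down until the axle is below this point (40 mm or more), then away to the front.
- plate_front (a point): Middle of the front edge of the fork's top plate (underside 253 mm, top 261 mm above the bench, y +-31 mm, fork x from -45 to +125 mm). It hangs 13 mm above the tyre, so the tyre cannot be taken from above.
- cam_lever (a joint): Cam lever outside the fork's +y side plate. 0 = closed, its cam 1 mm above the axle, so the wheel cannot be lifted; starts at 0 to 0.25; 1.75 rad = fully open against its stop. It turns about the fork's +y: the handle leans from vertical toward fork +x by (value - 0.6) rad. Stays where left; needs 0.22 N m (3 to 4 N at the handle): push it from the front to the back, or pinch it.
- lever_pivot (a point): Pivot of the cam lever, in the fork's frame at x 0, y +37, z 187 mm; the cam reaches 16 mm from it.
- lever_grip (a point): Point on the middle line of the lever's handle, a straight round bar 14 mm in diameter that runs outside the fork at fork y = +62 mm; this point is 70 mm from the pivot axis, the bar ends 92 mm from it.
- wheel_center (a point): Centre of the big caster wheel, y along its axle: rubber tyre 150 mm across, 32 mm thick, flat sides; hub 40 mm thick, 36 mm across; fixed steel axle 10 mm in diameter, 88 mm long; about 0.45 kg. In the fork only the tyre's front, before the side plates, is free to grip across its thickness, near axle height: tilt the gripper 30 to 40 degrees, fingers pointing down and to the fork's back.
- cradle: Cradle for the wheel, on the other side: foot 100 x 130 mm, 12 mm thick, two posts 72 mm high (y 37 to 49 mm either side), and a frame with two upright plates (x +-15 mm, +-25 mm at the flared mouths; y 26 to 34 mm either side) between which the wheel hangs. Origin: middle of the foot's underside; y along the axle to be laid in, z up. See cradle_mid for the notches.
- cradle_mid (a point): Point in the cradle's middle, always 120 mm above the bench. In the top of each upright plate is an open notch at cradle x = 0, 16 mm wide, flared to about 40 mm. The frame is locked at another height each time, not given: an axle laid in has its centre 105 to 135 mm above the bench (mouths' tops 24 mm higher), so lower it until it touches.
- small_wheel: small caster wheel, 75 mm across and 27 mm thick, lying flat on the bench; a bystander
- oil_bottle: upright bottle, 56 mm across, 150 mm high; a bystander
- mug: mug, 80 mm across, 90 mm high; a bystander
- grease_can: low can, 72 mm across, 75 mm high; a bystander
- wrench: wrench lying on the bench; a bystander
- screwdriver: screwdriver lying on the bench; a bystander
- hammer: hammer lying on the bench; a bystander
- wheel: The same big wheel as a body; origin at its centre, y along the axle.
There are look-alikes about, which are no part of the job. Of the things that look like the wheel, the largest one is meant.

How it is judged:
On the way, in this order (a step that is already met when the one before it is completed fails the run):
1. the cam lever is fully open (over 1.5 rad) while the wheel still rests in the fork (value of joint cam_lever above 1.5 rad and z of wheel_center in the frame of fork above 0.155 m and horizontal distance between wheel_center and fork below 0.03 m), for 0.2 s.
2. the wheel, held in the fingers, has been lowered out of the slots (z of wheel_center in the frame of fork below 0.128 m and horizontal distance between wheel_center and fork below 0.08 m and contact force between the fingers and wheel above 1 N).
At the end, for the whole second after the job is handed in: The wheel hangs at rest in the cradle with its axle in both notches (centre within 8 mm of the notches along x, within 10 mm of the cradle's middle along y, axle within 0.1 rad of the cradle's y, carried by the cradle 98 to 141 mm above the bench), and the cam lever is still open (over 1.45 rad) (x of wheel_center in the frame of cradle between -0.008 and 0.008 m and y of wheel_center in the frame of cradle between -0.01 and 0.01 m and z of wheel_center in the frame of cradle between 0.098 and 0.141 m and angle between the y axis of wheel_center and the y axis of cradle, either way round below 0.1 rad and contact force between wheel and cradle above 1.5 N and linear speed of wheel below 0.03 m/s and value of joint cam_lever above 1.45 rad); the robot touches nothing.
It fails at once if the wheel is dropped (moves faster than 0.4 m/s while the fingers do not hold it) (linear speed of wheel above 0.4 m/s and contact force between the fingers and wheel below 0.2 N).
It fails at once if a bystander is moved more than 30 mm (distance of any of small_wheel, oil_bottle, mug, grease_can, wrench, screwdriver, hammer from where it was at the start of the episode above 0.03 m).
It also fails if it takes over 72 s, if anything falls off the work surface, if the arm or the gripper's body presses on something with over 40 N, if the wrist force passes 120 N, or if a joint passes its speed limit or range.

## Working session

There is one attempt and no reset: what is moved stays moved. The work goes in short steps, Python scripts to look and compute and a tool call to move; the robot and the scene stay as the last step left them, time stands still between calls to the robot, and variables do not carry over. Pictures are saved under pics/ and viewed, at most 10 in all, crops included, and the job is handed in when it is done.

Besides the shell and the picture viewer there is one more tool, called as a command line: name --pt "numbers of a row" for each row, then --argument value for the rest. servo_tool: Moves the arm, as the interface text tells. Its arguments: {"type":"object","properties":{"commands":{"type":"array","items":{"type":"array","items":{"type":"number"}}},"force":{"type":"number"}},"required":["commands"]}

```bash
mkdir -p pics; cat > h.py <<'E'
import numpy as np, cv2
from bench import r
def ray(c,u,v):
    E=np.array(c["extrinsics"]); d=E[:3,:3]@np.array([(u-c["cx"])/c["fx"],(v-c["cy"])/c["fy"],1.]); return E[:3,3],d/np.linalg.norm(d)
def onz(c,u,v,z):
    o,d=ray(c,u,v); return o+d*(z-o[2])/d[2]
def proj(c,p):
    E=np.array(c["extrinsics"]); q=E[:3,:3].T@(np.array(p)-E[:3,3]); return np.array([c["fx"]*q[0]/q[2]+c["cx"],c["fy"]*q[1]/q[2]+c["cy"]])
E
python3 - <<'E'
from h import *
for n in("scene","top"):
    c=r.camera(n); p=np.array(c["pixels"]); cv2.imwrite(f"pics/{n}0.png",p); print(n,c["fx"],c["cx"],c["cy"],np.round(c["extrinsics"],3).tolist())
s=r.observe(); print(s)
E
```

```text
scene 423.3332891790353 283.6713992420264 208.221256336524 [[0.779, 0.367, -0.508, 1.223], [0.627, -0.472, 0.62, -0.84], [-0.013, -0.802, -0.598, 0.967], [0.0, 0.0, 0.0, 1.0]]
top 383.6132060056248 280.16787850038673 206.94377749195135 [[-0.014, -0.992, 0.125, 0.437], [-1.0, 0.016, 0.017, -0.021], [-0.019, -0.125, -0.992, 1.258], [0.0, 0.0, 0.0, 1.0]]
{'t': 0.1, 'joint_positions': array([-1.43830111e+00,  1.81463683e-01,  1.60787524e+00,  1.23985253e-05,
        1.35381450e+00, -2.06288917e-01]), 'qd': array([-9.20133557e-05, -3.36834262e-03, -1.71922467e-03,  1.43504542e-03,
        1.45065335e-03,  7.34075797e-04]), 'effort': array([ 4.38372990e-04, -4.34820986e+01, -3.42692900e+01,  7.04098796e-02,
        3.40795855e-02, -4.62981154e-05]), 'eef_pos': array([ 0.19105829, -0.54182953,  0.2379178 ]), 'tool_rot': array([-3.14006745e+00, -3.31537694e-04,  3.38781197e-01]), 'contact_force': array([ 0.24965368,  0.74603468, -0.39840905]), 'moment': array([ 0.04773431, -0.00498567,  0.03875307]), 'grip_force': 0.0, 'gripper_width': 0.0885124780403428}
```

View pics/scene0.png

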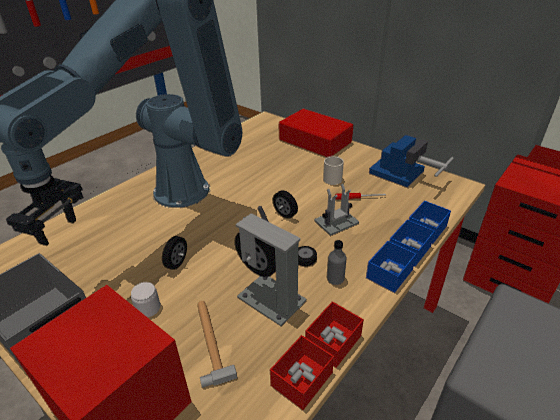

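View pics/top0.png

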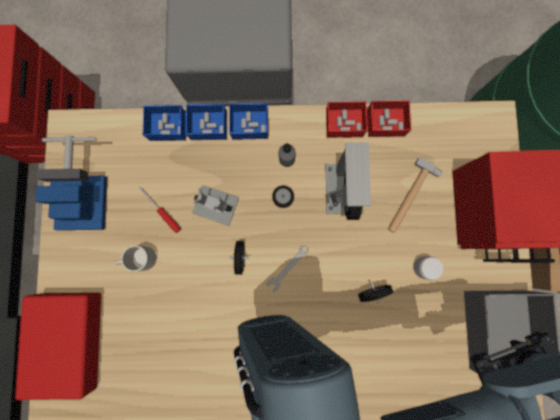

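Candidates for the wheel are the tyre in the fork (scene 258,252 / top 354,212), the two loose standing wheels (scene 175,252 and 285,204 / top 376,293 and 240,257), and the small flat one (scene 306,256). The one in the fork is meant: it is the largest and it sits in the slots. I'll confirm this in an enlarged crop, which also gives me corners for the fork and cradle poses.

```bash
python3 - <<'E'
from h import *
t=cv2.imread("pics/top0.png"); s=cv2.imread("pics/scene0.png")
f=lambda im,u,v,w,h: cv2.resize(im[v:v+h,u:u+w],(400,300),interpolation=cv2.INTER_CUBIC)
m=np.vstack([np.hstack([f(t,300,135,100,75+0),f(t,180,170,80,60)]),np.hstack([f(s,215,195,160,120),f(s,300,170,80,60)])])
cv2.imwrite("pics/m1.png",m)
E
```

```text
(no output)
```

View pics/m1.png

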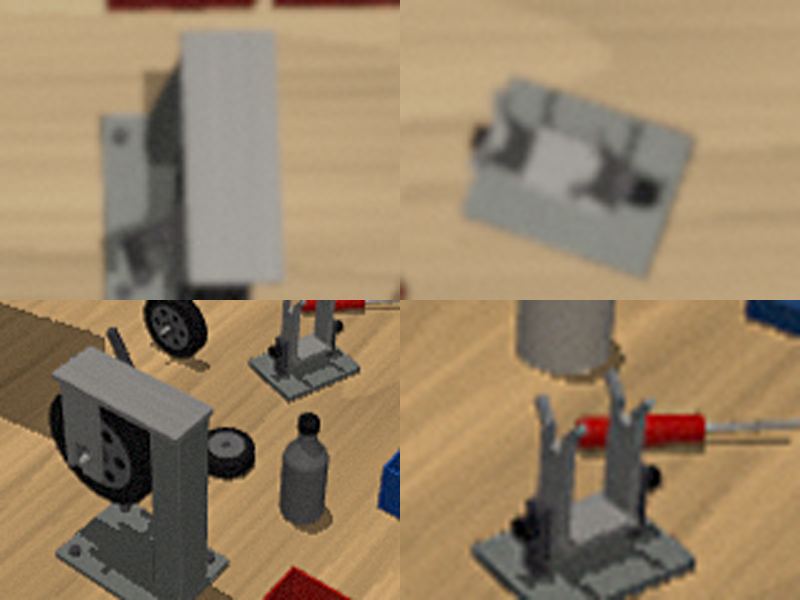

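The crop confirms it: the large tyre sits in the fork, axle end at about (247,258) in the scene view. The fork's plate corners and the cradle foot are clear, and the lever leans forward on the far side.

```bash
cat >> h.py <<'E'
def T(o,yaw,p):
    c,s=np.cos(yaw),np.sin(yaw); p=np.atleast_2d(p); return np.c_[o[0]+c*p[:,0]-s*p[:,1],o[1]+s*p[:,0]+c*p[:,1],p[:,2]]
E
python3 - <<'E'
from h import *
c=r.camera("top"); s=r.camera("scene")
P=[onz(c,u,v,.261)[:2] for u,v in [(345.5,143),(368.3,143),(370.2,205.3),(347.2,205.3)]] # back+y, back-y, front-y, front+y
P=np.array(P); print(P.round(4).tolist(),[np.linalg.norm(P[i]-P[(i+1)%4]).round(4) for i in range(4)])
d=P[:2].mean(0)-P[2:].mean(0); yf=np.arctan2(d[1],d[0]); m=P.mean(0); of=m-.04*np.array([np.cos(yf),np.sin(yf)])
Q=np.array([onz(c,u,v,.012)[:2] for u,v in [(202.6,185.4),(238.6,196.6),(229,225.4),(193,213)]])
print(Q.round(4).tolist(),[np.linalg.norm(Q[i]-Q[(i+1)%4]).round(4) for i in range(4)])
d=Q[0]+Q[3]-Q[1]-Q[2]; yc=np.arctan2(d[1],d[0])-np.pi/2
print("fork",of.round(4),np.degrees(yf).round(2),"cradle",Q.mean(0).round(4),np.degrees(yc).round(2))
st=s["pixels"].copy(); st=np.array(st)
im=cv2.resize(st[170:320,215:375+40],None,fx=4,fy=4,interpolation=cv2.INTER_CUBIC); tp=np.array(c["pixels"]); im2=cv2.resize(tp[130:230,180:400],None,fx=3.6,fy=3.6,interpolation=cv2.INTER_CUBIC)
def dr(im,cam,o,k,pts,col):
    for p in pts: q=(proj(cam,p)-o)*k+k/2; cv2.circle(im,tuple(int(a) for a in q),3,col,-1)
F=T(of,yf,[[x,y,.261] for x in(-.045,.125) for y in(-.031,.031)]+[[x,y,.01] for x in(-.04,.13) for y in(-.06,.06)]+[[0,-.044,.165]])
L=T(of,yf,[[d*np.sin(v-.6),.062,.187+d*np.cos(v-.6)] for v in(0,.25) for d in(.07,.092)])
C=T(Q.mean(0),yc,[[x,y,.012] for x in(-.05,.05) for y in(-.065,.065)])
for a in((im,s,(215,170),4),(im2,c,(180,130),3.6)):
    dr(*a,F,(0,0,255)); dr(*a,L,(0,255,0)); dr(*a,C,(255,0,0))
cv2.imwrite("pics/o1.png",np.vstack([im[:360],im2[:240,:]][:1])) if 0 else cv2.imwrite("pics/o1.png",im)
for n,(u,v) in dict(bottle=(287,150),small=(283,197),hammer=(405,205)).items(): print(n,onz(c,u,v,.1 if n=="bottle" else .02).round(3))
E
```

```text
[[0.7326, -0.1805], [0.7314, -0.2411], [0.564, -0.2389], [0.565, -0.1791]] [np.float64(0.0606), np.float64(0.1674), np.float64(0.0599), np.float64(0.1676)]
[[0.671, 0.2562], [0.6315, 0.1367], [0.537, 0.1681], [0.5796, 0.2867]] [np.float64(0.1258), np.float64(0.0996), np.float64(0.126), np.float64(0.0964)]
fork [ 0.6083 -0.2095] -0.62 cradle [0.6048 0.2119] -19.03
bottle [ 0.761 -0.025  0.1  ]
small [ 0.627 -0.009  0.02 ]
hammer [ 0.594 -0.404  0.02 ]
```

View pics/o1.png

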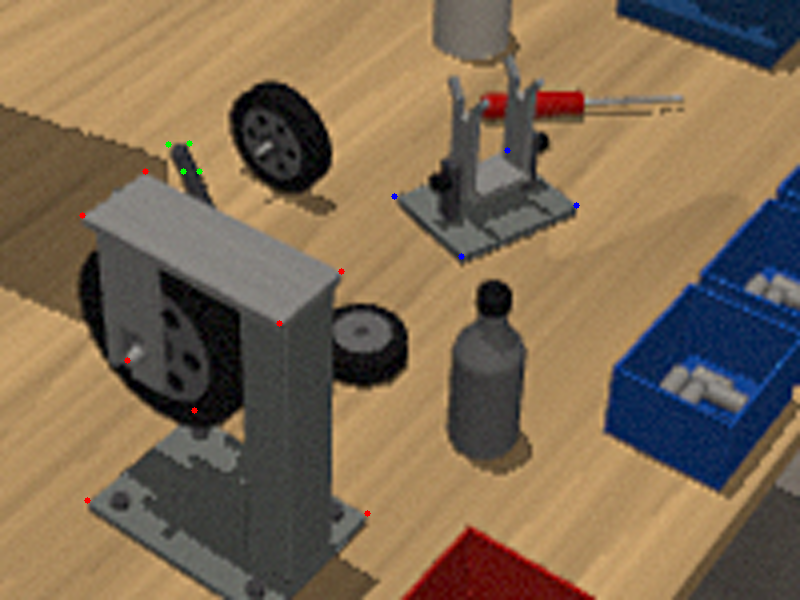

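servo_tool --pt "255 0 0 0.8 0" --pt "255 0 0 0.8 0" --pt "255 0.1 0.1 0.8 0" --pt "255 0.6 0.7 0 -0.5" --pt "255 0.6 0.7 0 -0.5" --pt "255 0.6 0.7 0 -0.5" --pt "255 0.6 0.7 0 -0.5" --pt "255 0.6 0.7 0 -0.5" --pt "255 0.6 0.7 0 -0.5" --pt "255 0.6 0.7 0 -0.5" --pt "255 0.6 0.7 0 -0.5" --pt "255 0.6 0.7 0 0" --force 20

```text
t: 1.4
eef_pos: [0.467, -0.2206, 0.3587]
tool_rot: [3.141, -0.0, -0.012]
contact_force: [0.2, 0.2, 0.3]
gripper_width: 0.0006
grip_force: 0.0
```

servo_tool --pt "255 0.55 0.75 0 0" --pt "255 0.5 0.7 0 0" --pt "255 0 0 -0.8 0" --pt "255 0 0 -0.8 0" --pt "255 0 0 -0.7 0" --pt "255 0 0 -0.3 0" --pt "255 0 0 0 0"

```text
t: 2.1
eef_pos: [0.5174, -0.1492, 0.2265]
tool_rot: [-3.139, 0.004, -0.01]
contact_force: [-0.5, -0.5, 0.3]
gripper_width: 0.0008
grip_force: 0.0
```

```bash
python3 - <<'E'
from h import *
t=r.camera("top");s=r.camera("scene")
a=cv2.resize(np.array(t["pixels"])[130:230,300:433],(400,300),interpolation=cv2.INTER_CUBIC)
b=cv2.resize(np.array(s["pixels"])[150:300,200:400],(400,300),interpolation=cv2.INTER_CUBIC)
cv2.imwrite("pics/a2.png",np.vstack([a,b]))
E
```

```text
(no output)
```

View pics/a2.png

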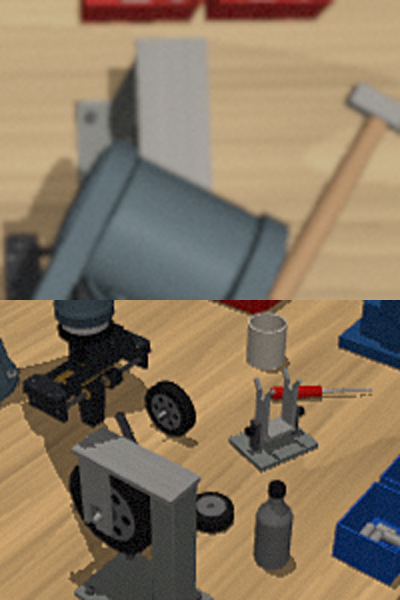

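The closed fingers are in front of the lever (scene crop ~90,405, lever ~125,425). Pushing now.

servo_tool --pt "255 0.3 0 0 0" --pt "255 0.3 0 0 0" --pt "255 0.3 0 0 0" --pt "255 0.3 0 0 0" --pt "255 0.3 0 0 0" --pt "255 0.3 0 0 0" --pt "255 0.3 0 0 0" --pt "255 0.3 0 0 0" --pt "255 0.3 0 0 0" --pt "255 0.2 0 0 0" --pt "255 0.1 0 0 0"

```text
t: 3.3
eef_pos: [0.6698, -0.1504, 0.2306]
tool_rot: [3.141, -0.002, -0.01]
contact_force: [-3.0, 0.4, 0.9]
gripper_width: 0.0005
grip_force: 1.2
```

```bash
python3 - <<'E'
from h import *
t=r.camera("top");s=r.camera("scene")
a=cv2.resize(np.array(t["pixels"])[130:230,300:433],(400,300),interpolation=cv2.INTER_CUBIC)
b=cv2.resize(np.array(s["pixels"])[150:300,200:400],(800,600),interpolation=cv2.INTER_CUBIC)
of,yf=np.array([.6083,-.2095]),-.0108
for v,col in((1.5,(0,0,255)),(1.75,(0,255,0))):
    for d in (.06,.092):
        p=T(of,yf,[[d*np.sin(v-.6),.062,.187+d*np.cos(v-.6)]])[0]; q=(proj(s,p)-(200,150))*4+2; cv2.circle(b,tuple(int(x) for x in q),3,col,-1)
cv2.imwrite("pics/a3.png",b)
print(r.observe()["contact_force"])
E
```

```text
[ 0.85819709 -0.44710101  3.04800412]
```

View pics/a3.png

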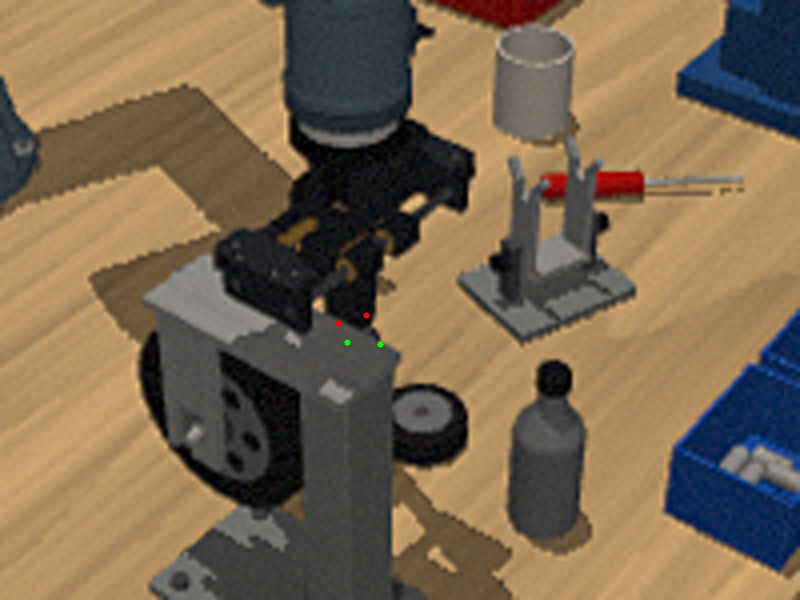

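servo_tool --pt "255 0 0 -0.06 0" --pt "255 0 0 -0.06 0" --pt "255 0 0 0 0"

```text
t: 3.7
eef_pos: [0.6693, -0.15, 0.224]
tool_rot: [3.141, -0.003, -0.01]
contact_force: [0.4, 0.9, 6.1]
gripper_width: 0.0006
grip_force: 2.5
```

servo_tool --pt "255 0 0 0.8 0" --pt "255 -0.05 0 0.8 0" --pt "255 -0.8 -0.3 0 0" --pt "255 -0.8 -0.3 0 0" --pt "255 -0.8 -0.3 0 0" --pt "255 -0.55 -0.3 0 0" --pt "255 0 0 -0.5 0" --pt "255 0 0 -0.46 0" --pt "255 0.28 0 0 0" --pt "255 0.28 0 0 0" --pt "255 0 0 0 0"

```text
t: 4.8
eef_pos: [0.5468, -0.2095, 0.2538]
tool_rot: [-3.141, 0.001, -0.01]
contact_force: [0.3, -0.1, 0.2]
gripper_width: 0.0007
grip_force: 0.0
```

servo_tool --pt "255 0.06 0 0 0" --pt "255 0.04 0 0 0" --pt "255 0 0 0 0"

```text
t: 5.1
eef_pos: [0.5515, -0.2098, 0.2548]
tool_rot: [3.142, -0.0, -0.01]
contact_force: [-0.2, 0.2, 0.5]
gripper_width: 0.0001
grip_force: 0.0
```

servo_tool --pt "255 0.04 0 0 0" --pt "255 0 0 0 0"

```text
t: 5.3
eef_pos: [0.5537, -0.2098, 0.2549]
tool_rot: [3.141, -0.0, -0.01]
contact_force: [-0.1, -1.1, -0.4]
gripper_width: 0.0007
grip_force: 0.0
```

servo_tool --pt "255 0.04 0 0 0" --pt "255 0 0 0 0"

```text
t: 5.5
eef_pos: [0.5549, -0.2098, 0.2547]
tool_rot: [-3.141, 0.002, -0.01]
contact_force: [-5.0, -0.2, 3.2]
gripper_width: 0.0004
grip_force: 2.4
```

servo_tool --pt "255 0.04 0 0 0" --pt "255 0 0 0 0"

```text
t: 5.7
eef_pos: [0.5551, -0.2098, 0.2547]
tool_rot: [-3.141, 0.007, -0.01]
contact_force: [-14.2, 1.1, 7.1]
gripper_width: 0.0005
grip_force: 7.0
```

servo_tool --pt "0 -0.24 0 0 0" --pt "0 0 0 0 0" --pt "0 0 0 0 0" --pt "0 0 0 0 0" --pt "0 0 0 0 0" --pt "0 0 0 0 0" --pt "0 0 0 -0.5 0" --pt "0 0 0 -0.3 0" --pt "0 0 0 0 0" --force 60

```text
t: 6.6
eef_pos: [0.5441, -0.2088, 0.2117]
tool_rot: [-3.139, 0.005, -0.01]
contact_force: [-1.1, -0.5, 0.1]
gripper_width: 0.0705
grip_force: 0.0
```

servo_tool --pt "0 0 0 -0.1 0" --pt "0 0 0 -0.1 0" --pt "0 0 0 0 0" --pt "0 0 0 0 0" --pt "0 0 0 0 0"

```text
t: 7.1
eef_pos: [0.5459, -0.21, 0.2052]
tool_rot: [3.141, -0.001, -0.01]
contact_force: [0.0, -0.7, 0.5]
gripper_width: 0.0882
grip_force: 0.0
```

servo_tool --pt "0 -0.02 0 -0.08 0" --pt "0 0 0 0 0" --pt "0 0 0 0 0"

```text
t: 7.4
eef_pos: [0.5445, -0.2098, 0.2006]
tool_rot: [-3.141, 0.0, -0.01]
contact_force: [0.0, 0.0, -0.1]
gripper_width: 0.0884
grip_force: 0.0
```

servo_tool --pt "0 0 0 -0.04 0" --pt "0 0 0 0 0"

```text
t: 7.6
eef_pos: [0.5445, -0.2098, 0.1984]
tool_rot: [-3.141, 0.0, -0.01]
contact_force: [0.4, -0.4, 0.0]
gripper_width: 0.0878
grip_force: 0.0
```

servo_tool --pt "0 0 0 -0.04 0" --pt "0 0 0 0 0"

```text
t: 7.8
eef_pos: [0.5445, -0.2097, 0.1964]
tool_rot: [-3.141, 0.0, -0.01]
contact_force: [-0.1, 0.8, -0.5]
gripper_width: 0.0881
grip_force: 0.0
```

servo_tool --pt "0 0 0 -0.04 0" --pt "0 0 0 0 0"

```text
t: 8.0
eef_pos: [0.5445, -0.2097, 0.1944]
tool_rot: [-3.141, 0.0, -0.01]
contact_force: [-0.6, 0.4, -0.6]
gripper_width: 0.0881
grip_force: 0.0
```

servo_tool --pt "0 0 0 -0.04 0" --pt "0 0 0 0 0"

```text
t: 8.2
eef_pos: [0.5445, -0.2097, 0.1924]
tool_rot: [-3.141, 0.0, -0.01]
contact_force: [-0.1, 0.0, -0.1]
gripper_width: 0.0884
grip_force: 0.0
```

servo_tool --pt "0 0 0 -0.04 0" --pt "0 0 0 0 0"

```text
t: 8.4
eef_pos: [0.5445, -0.2097, 0.1904]
tool_rot: [-3.141, 0.0, -0.01]
contact_force: [0.3, 0.9, 0.3]
gripper_width: 0.088
grip_force: 0.0
```

servo_tool --pt "0 0 0 -0.06 0" --pt "0 0 0 0 0"

```text
t: 8.6
eef_pos: [0.5444, -0.2097, 0.1872]
tool_rot: [-3.141, 0.001, -0.01]
contact_force: [0.8, -0.4, 1.1]
gripper_width: 0.0882
grip_force: 0.0
```

servo_tool --pt "0 0 0 -0.06 0" --pt "0 0 0 0 0"

```text
t: 8.8
eef_pos: [0.545, -0.21, 0.1869]
tool_rot: [3.141, -0.001, -0.01]
contact_force: [-6.5, 3.0, 12.0]
gripper_width: 0.0881
grip_force: 0.0
```

servo_tool --pt "0 0 0 -0.06 0" --pt "0 0 0 0 0"

```text
t: 9.0
eef_pos: [0.5456, -0.2103, 0.1868]
tool_rot: [3.139, -0.003, -0.01]
contact_force: [-14.6, 6.2, 26.9]
gripper_width: 0.0884
grip_force: 0.0
```

servo_tool --pt "0 -0.04 0 0.16 0" --pt "0 0 0 0 0" --pt "160 0 0 0 0" --pt "255 0 0 0 0" --pt "255 0 0 0 0" --pt "255 0 0 0 0" --pt "255 0 0 0 0" --pt "255 0 0 0 0" --pt "255 0 0 0 0" --pt "255 0 0 0 0" --force 60

```text
t: 10.0
eef_pos: [0.5425, -0.2097, 0.1896]
tool_rot: [-3.141, 0.0, -0.01]
contact_force: [0.7, 0.7, -1.4]
gripper_width: 0.0443
grip_force: 61.1
```

servo_tool --pt "255 0 0 0 0" --pt "255 0 0 0 0" --pt "255 0 0 0 0"

```text
t: 10.3
eef_pos: [0.5425, -0.2097, 0.1896]
tool_rot: [-3.141, 0.0, -0.01]
contact_force: [-0.2, 1.1, -2.1]
gripper_width: 0.0448
grip_force: 61.0
```

```bash
python3 - <<'E'
from h import *
t=r.camera("top");s=r.camera("scene")
a=cv2.resize(np.array(t["pixels"])[140:290,290:390],(400,600),interpolation=cv2.INTER_CUBIC)
b=cv2.resize(np.array(s["pixels"])[170:320,190:290],(400,600),interpolation=cv2.INTER_CUBIC)
cv2.imwrite("pics/a4.png",np.hstack([a,b]))
E
```

```text
(no output)
```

View pics/a4.png

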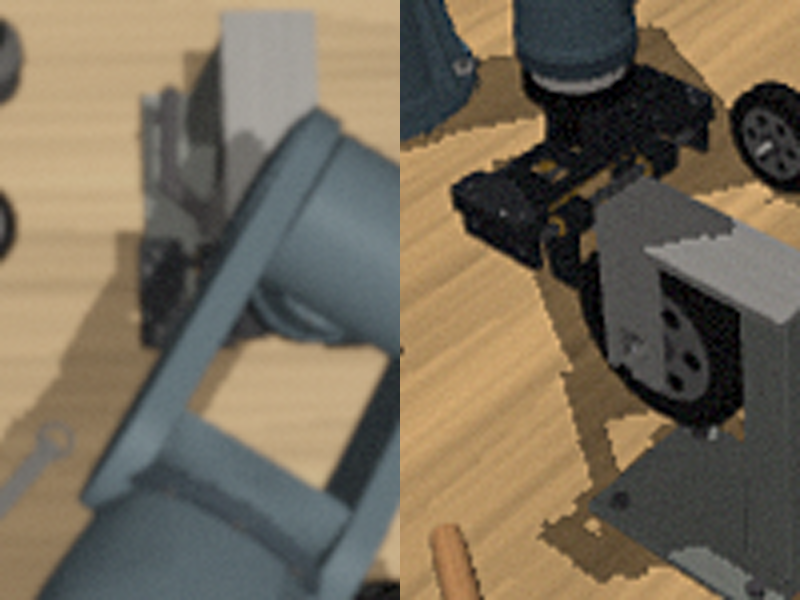

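The width reads 44.8 mm, not 32, with the full grip force. The wider upper parts of the fingers are probably pinching the 62 mm top plate. I'll open, go higher and re-grip.

servo_tool --pt "60 0 0 0 0" --pt "60 0 0 0 0" --pt "60 0.02 0 0.17 0" --pt "60 0 0 0 0" --pt "255 0 0 0 0" --pt "255 0 0 0 0" --pt "255 0 0 0 0" --pt "255 0 0 0 0" --pt "255 0 0 0 0" --pt "255 0 0 0 0" --pt "255 0 0 0 0"

```text
t: 11.5
eef_pos: [0.5435, -0.2098, 0.1981]
tool_rot: [-3.141, 0.0, -0.01]
contact_force: [-0.4, -0.2, 0.8]
gripper_width: 0.0303
grip_force: 60.0
```

servo_tool --pt "255 0 0 0.06 0" --pt "255 0 0 0.06 0" --pt "255 0 0 0 0"

```text
t: 11.8
eef_pos: [0.5437, -0.2097, 0.2043]
tool_rot: [-3.141, 0.0, -0.01]
contact_force: [1.8, 0.1, -4.0]
gripper_width: 0.0301
grip_force: 60.0
```

```bash
cat > ax.py <<'E'
from h import *
import sys
s=r.camera("scene"); o=r.observe(); print(o["eef_pos"].round(4),o["contact_force"].round(1),o["moment"].round(2))
of,yf=np.array([.6088,-.2097]),-.0108
b=np.array(s["pixels"])[170:320,190:390]; b=cv2.resize(b,(800,600),interpolation=cv2.INTER_CUBIC)
for p,col in (((0,-.044,.165),(0,0,255)),((0,-.044,.171),(0,255,0)),((-.02,-.044,.171),(255,0,0)),((-.02,-.044,.125),(255,255,0))):
    q=(proj(s,T(of,yf,[p])[0])-(190,170))*4+2; cv2.circle(b,tuple(int(x) for x in q),2,col,-1)
cv2.imwrite(sys.argv[1],b)
E
python3 ax.py pics/a5.png
```

```text
[ 0.5435 -0.2097  0.2041] [ 1.5 -0.2 -2.9] [ 0.08 -0.1  -0.01]
```

View pics/a5.png

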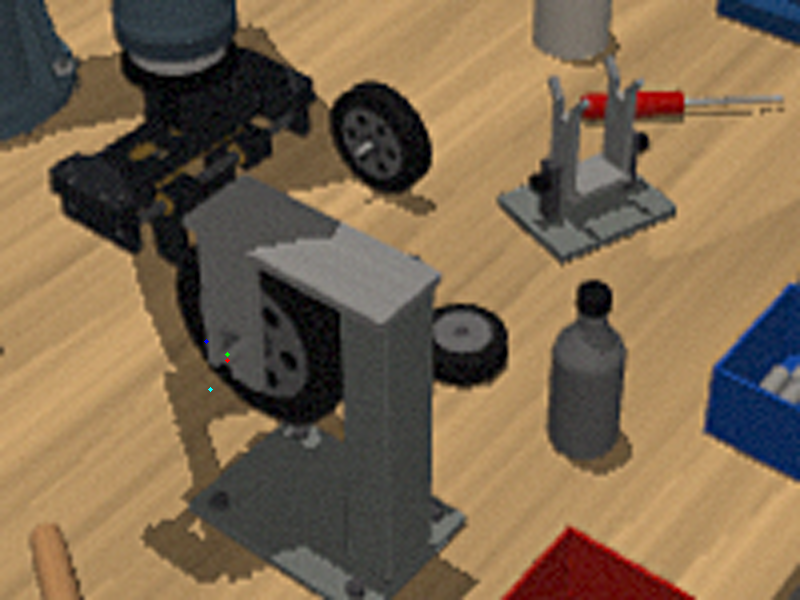

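servo_tool --pt "255 0 0 0.04 0" --pt "255 0 0 0 0"

```text
t: 12.05
eef_pos: [0.5434, -0.2098, 0.2062]
tool_rot: [-3.141, 0.001, -0.01]
contact_force: [1.1, 0.5, -3.4]
gripper_width: 0.0302
grip_force: 60.0
```

servo_tool --pt "255 0 0 0.04 0" --pt "255 0 0 0 0"

```text
t: 12.25
eef_pos: [0.5434, -0.2098, 0.2083]
tool_rot: [-3.142, 0.001, -0.01]
contact_force: [0.6, -0.1, -4.2]
gripper_width: 0.0303
grip_force: 60.0
```

servo_tool --pt "255 0 0 0.04 0" --pt "255 0 0 0 0"

```text
t: 12.45
eef_pos: [0.5435, -0.2099, 0.2104]
tool_rot: [3.141, 0.0, -0.01]
contact_force: [0.2, -0.3, -4.3]
gripper_width: 0.0306
grip_force: 60.0
```

servo_tool --pt "255 0 0 0.04 0" --pt "255 0 0 0 0"

```text
t: 12.65
eef_pos: [0.5437, -0.2099, 0.2125]
tool_rot: [3.141, -0.0, -0.01]
contact_force: [-0.4, 0.7, -3.9]
gripper_width: 0.0301
grip_force: 60.0
```

```bash
python3 - <<'E'
from h import *
# axle tip brightness on -y side: compare start picture with now
s=r.camera("scene"); n=np.array(s["pixels"]); a=cv2.imread("pics/scene0.png")
f=lambda im:cv2.resize(im[225:295,225:292],(400,420),interpolation=cv2.INTER_CUBIC)
cv2.imwrite("pics/a6.png",np.hstack([f(a),f(n)]))
E
```

```text
(no output)
```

View pics/a6.png

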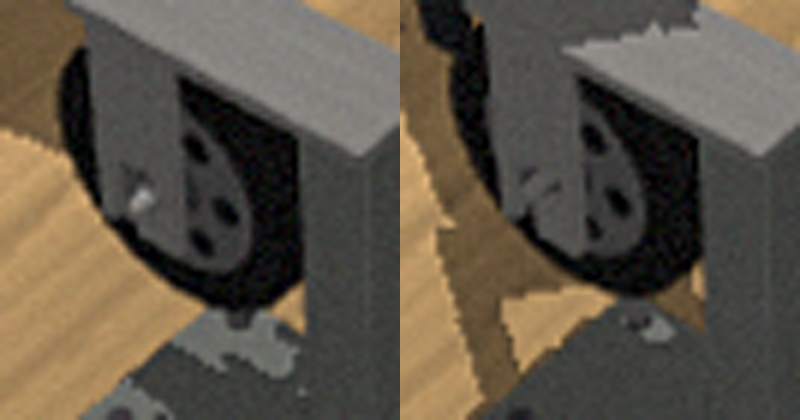

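servo_tool --pt "255 0 0 0.06 0" --pt "255 0 0 0 0"

```text
t: 12.9
eef_pos: [0.5437, -0.2098, 0.2154]
tool_rot: [-3.141, -0.0, -0.01]
contact_force: [0.6, -0.4, -4.5]
gripper_width: 0.0297
grip_force: 60.0
```

servo_tool --pt "255 0 0 0.06 0" --pt "255 0 0 0 0"

```text
t: 13.1
eef_pos: [0.5438, -0.2096, 0.2181]
tool_rot: [-3.141, -0.0, -0.01]
contact_force: [2.2, -0.3, -9.8]
gripper_width: 0.0299
grip_force: 60.0
```

servo_tool --pt "255 0 0 -0.03 0" --pt "255 -0.06 0 0 0" --pt "255 -0.06 0 0 0" --pt "255 0 0 0 0"

```text
t: 13.5
eef_pos: [0.5372, -0.2098, 0.2167]
tool_rot: [-3.142, 0.0, -0.01]
contact_force: [1.0, -0.8, -7.5]
gripper_width: 0.0304
grip_force: 60.0
```

servo_tool --pt "255 -0.06 0 0 0" --pt "255 0 0 0 0"

```text
t: 13.7
eef_pos: [0.5343, -0.2098, 0.2167]
tool_rot: [3.142, 0.0, -0.01]
contact_force: [1.1, 0.8, -6.9]
gripper_width: 0.0307
grip_force: 60.0
```

servo_tool --pt "255 -0.06 0 0 0" --pt "255 0 0 0 0"

```text
t: 13.9
eef_pos: [0.5313, -0.2098, 0.2167]
tool_rot: [3.142, 0.0, -0.01]
contact_force: [0.3, -0.3, -7.5]
gripper_width: 0.0305
grip_force: 60.0
```

servo_tool --pt "255 -0.06 0 0 0" --pt "255 0 0 0 0"

```text
t: 14.1
eef_pos: [0.5302, -0.2098, 0.2163]
tool_rot: [3.141, -0.004, -0.01]
contact_force: [12.3, -0.8, -15.0]
gripper_width: 0.0303
grip_force: 60.0
```

servo_tool --pt "255 -0.06 0 0 0" --pt "255 0 0 0 0"

```text
t: 14.3
eef_pos: [0.5294, -0.2098, 0.2158]
tool_rot: [3.141, -0.01, -0.01]
contact_force: [23.6, -1.6, -23.8]
gripper_width: 0.0299
grip_force: 59.9
```

servo_tool --pt "255 -0.04 0 0 0" --pt "255 0 0 0 0"

```text
t: 14.5
eef_pos: [0.529, -0.2098, 0.2155]
tool_rot: [3.141, -0.013, -0.01]
contact_force: [32.3, -2.7, -28.9]
gripper_width: 0.0298
grip_force: 59.9
```

servo_tool --pt "255 0 0 -0.08 0" --pt "255 0 0 -0.08 0" --pt "255 0 0 0 0"

```text
t: 14.8
eef_pos: [0.525, -0.2099, 0.209]
tool_rot: [3.141, -0.003, -0.01]
contact_force: [8.5, 1.2, -8.8]
gripper_width: 0.0303
grip_force: 60.0
```

servo_tool --pt "255 -0.06 0 -0.08 0" --pt "255 0 0 -0.04 0" --pt "255 0 0 0 0"

```text
t: 15.1
eef_pos: [0.5223, -0.2102, 0.2043]
tool_rot: [3.14, -0.005, -0.01]
contact_force: [6.0, 0.1, -2.5]
gripper_width: 0.0305
grip_force: 60.0
```

servo_tool --pt "255 0 0 -0.1 0" --pt "255 0 0 -0.1 0" --pt "255 0 0 0 0"

```text
t: 15.4
eef_pos: [0.5216, -0.2104, 0.1929]
tool_rot: [3.14, -0.003, -0.011]
contact_force: [6.9, -0.8, -2.6]
gripper_width: 0.0302
grip_force: 60.0
```

servo_tool --pt "255 0 0 -0.1 0" --pt "255 0 0 -0.1 0" --pt "255 0 0 0 0"

```text
t: 15.7
eef_pos: [0.5212, -0.2101, 0.1822]
tool_rot: [3.141, -0.002, -0.011]
contact_force: [8.0, -0.7, -2.0]
gripper_width: 0.0302
grip_force: 60.0
```

servo_tool --pt "255 0 0 -0.12 0" --pt "255 0 0 -0.12 0" --pt "255 0 0 -0.12 0" --pt "255 0 0 0 0"

```text
t: 16.1
eef_pos: [0.5194, -0.2093, 0.1631]
tool_rot: [-3.14, 0.003, -0.01]
contact_force: [-0.8, -0.1, -5.0]
gripper_width: 0.0302
grip_force: 60.0
```

servo_tool --pt "255 0 0 -0.12 0" --pt "255 0 0 -0.12 0" --pt "255 0 0 -0.12 0" --pt "255 0 0 -0.12 0" --pt "255 0 0 0 0" --pt "255 0 0 0 0"

```text
t: 16.7
eef_pos: [0.5205, -0.2097, 0.1405]
tool_rot: [-3.141, 0.001, -0.01]
contact_force: [0.4, 0.4, -4.0]
gripper_width: 0.03
grip_force: 60.0
```

```bash
python3 ax.py pics/a7.png
```

```text
[ 0.5207 -0.2099  0.1408] [ 0.1  0.  -4.2] [-0.01  0.24  0.05]
```

View pics/a7.png

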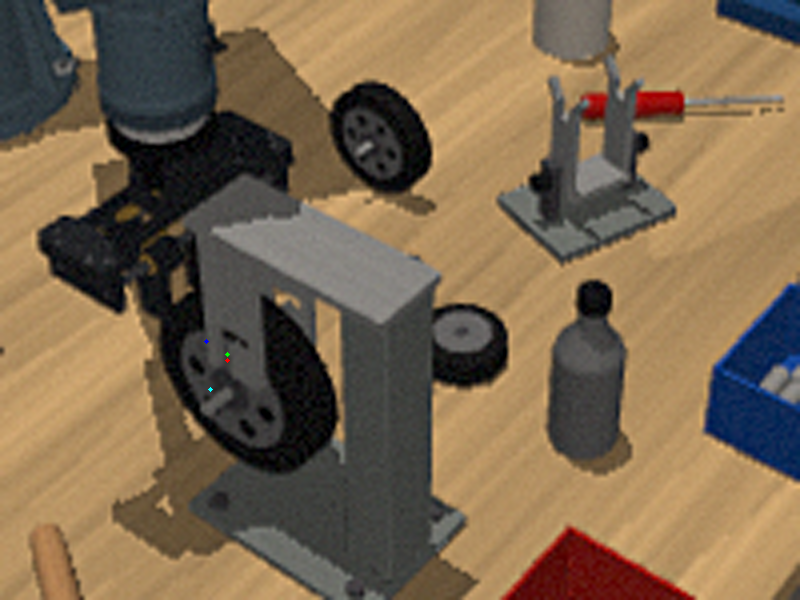

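Picture 10 shows the wheel held and clear below the slots, axle end at crop (209,407). Next I work out the offset from axle to TCP and the moves.

```bash
python3 - <<'E'
from h import *
s=r.camera("scene"); e=r.observe()["eef_pos"]
for px in((205,410),(210,405),(213,402)):
    o,d=ray(s,px[0]/4+190-.1,px[1]/4+170-.1)
    yp=e[1]-.044; p=o+d*(yp-o[1])/d[1]; print(p.round(4),(p-e).round(4))
yc=np.radians(-19.03); C=np.array([.6048,.2119])
# top of plates in cradle: refine centre with foot px in scene? predicted corners
print(r.observe()["tool_rot"])
for off in(.060,.065,.07):
    print(off,(C-off*np.array([np.cos(yc),np.sin(yc)])).round(4))
for z in(.012,):
    for u,v in((398,196),(461,258),(577,206)): print(onz(s,u/4+215,v/4+170,z).round(4))
print(T(C,yc,[[x,y,.012] for x,y in((-.05,.065),(-.05,-.065),(.05,-.065),(.05,.065))]).round(4).tolist())
E
```

```text
[ 0.5821 -0.254   0.1001] [ 0.0612 -0.044  -0.0409]
[ 0.5878 -0.254   0.1087] [ 0.0669 -0.044  -0.0323]
[ 0.5912 -0.254   0.1138] [ 0.0703 -0.044  -0.0273]
[ 3.14126039e+00 -4.77305479e-04 -1.02511527e-02]
0.06 [0.5481 0.2315]
0.065 [0.5434 0.2331]
0.07 [0.5386 0.2347]
[0.5411 0.1681 0.012 ]
[0.6349 0.1306 0.012 ]
[0.6769 0.2552 0.012 ]
[[0.5787, 0.2897, 0.012], [0.5363, 0.1668, 0.012], [0.6309, 0.1341, 0.012], [0.6733, 0.257, 0.012]]
```

servo_tool --pt "255 -0.1 0 0 0" --pt "255 -0.3 0 0 0" --pt "255 -0.4 0 0 0" --pt "255 -0.4 0 0 0" --pt "255 -0.4 0 0 0" --pt "255 -0.4 0 0 0" --pt "255 -0.2 0 0.1 0" --pt "255 0 0 0.4 0" --pt "255 0 0 0.6 0" --pt "255 0 0 0.6 0" --pt "255 0 0 0.6 0" --pt "255 0 0 0.4 0"

```text
t: 18.0
eef_pos: [0.4114, -0.2104, 0.2789]
tool_rot: [3.139, -0.003, -0.01]
contact_force: [0.2, -0.8, -4.2]
gripper_width: 0.0303
grip_force: 60.0
```

servo_tool --pt "255 0.1 0.3 0 -0.2" --pt "255 0.2 0.6 0 -0.3" --pt "255 0.25 0.8 0 -0.34" --pt "255 0.25 0.85 0 -0.34" --pt "255 0.25 0.85 0 -0.34" --pt "255 0.25 0.85 0 -0.34" --pt "255 0.25 0.85 0 -0.34" --pt "255 0.25 0.85 0 -0.34" --pt "255 0.25 0.85 0 -0.34" --pt "255 0.25 0.85 0 -0.34" --pt "255 0.2 0.7 0 -0.3" --pt "255 0.14 0.5 0 -0.12"

```text
t: 19.2
eef_pos: [0.5429, 0.2355, 0.2762]
tool_rot: [-3.14, -0.0, -0.327]
contact_force: [-0.1, -0.2, -4.3]
gripper_width: 0.0299
grip_force: 60.0
```

servo_tool --pt "255 0 0 0 0" --pt "255 0 0 0 0" --pt "255 0 0 0 0"

```text
t: 19.5
eef_pos: [0.5425, 0.2319, 0.2759]
tool_rot: [3.141, 0.0, -0.328]
contact_force: [-0.6, 0.5, -3.8]
gripper_width: 0.03
grip_force: 60.0
```

```bash
cat > f.py <<'E'
from h import *
s=r.camera("scene"); o=r.observe(); e=o["eef_pos"]; y=o["tool_rot"][2]
p=T(e[:2],y,[[.066,-.044,e[2]-.032]])[0]; q=proj(s,p); print("pred",p.round(3),q.round(1))
im=np.array(s["pixels"]).astype(int); u0,v0=int(q[0])-12,int(q[1])-12
w=im[v0:v0+24,u0:u0+24]; g=w.mean(2).astype(int)
m=((g>75)&(np.ptp(w,axis=2)<35)).astype(np.uint8)
n,l,st,c=cv2.connectedComponentsWithStats(m)
for i in range(1,n):
    if st[i,4]>2: print(st[i].tolist(),(c[i]+[u0,v0]).round(1),g[l==i].max())
print("\n".join(" ".join("%3d"%x for x in row) for row in g))
E
python3 f.py
```

```text
pred [0.591 0.169 0.244] [329.3 168.7]
[11, 12, 7, 4, 15] [331.2 169.3] 101
[6, 18, 5, 6, 13] [324.5 177.5] 107
142 146 151 103 104  40   1  11   7   1  25  54  59  52  52  22  36  48  56  56  51  28  13  17
139 138 134 135 152  49   6  14  13   4  45  48  52  51  40   3   0  29  48  49  49  49  29  10
132 126 133 136 145  50   6   9  19  28  54  54  57  52  45  13   4  21  52  55  50  54  35  26
132 128 130 133 138  49   3  13   3  33  53  58  48  50  52  21   0  19  50  57  55  52  53  47
130 129 131 132 120  41   1   0   2  51  44  49  45  52  58  41  26  40  52  52  50  51  48  60
131 126 128 137 153  53   3   5   7  55  44   9  14  47  50  51  50  55  48  51  53  47  33  41
127 131 132 136 150  57   4  11   8  55  36  11   5  44  56  46  53  48  54  51  55  21   9  11
134 135 137 139 152  55   1   1   7  55  42   9   0  26  47  40  36  30  48  56  54   3   7  12
136 136 137 140 150  66  16   9  13  58  57  31  16  33  40  38  33  23  31  44  57  32   1  13
136 137 136 139 152  75  18   0   2  45  56  44  38  54  43  30  35  28  30  34  54  41  18   9
133 138 138 140 144  90  17 
[... 615 characters left out ...]
  35  31  36  36  55  48  18
139 141 138 140 144 152 113  68  25   5   1  29  38  13   0  28  52  48  37  29  41  47  54  14
139 139 142 143 150 156 105  98  52   8   3  19  48  42  20  36  56  48  56  57  56  52  52  20
141 139 143 150 147 156 105  92  60  19  12  18  20  57  48  50  52  55  51  49  44  48  52  40
144 150 153 146 144 144 106  88  70  40   0   6   6  43  52  52  50  45  34  13  14  54  51  53
147 147 147 139 141 147  98  87 101  65  15   3   6  24  43  50  56  49  35  11   7  39  56  53
151 143 142 133 142 147  99  91  98  71  30  21   0   9  17  39  52  58  38  13   0  30  49  52
144 140 138 139 142 151  87  77  92 107  85  21   0   4   3  23  43  56  63  24   7  26  51  45
```

The axle end shows at (329,170), against a predicted (329,169), so the offset holds. Lowering.

servo_tool --pt "255 0.02 0 -0.2 0" --pt "255 0 0 -0.4 0" --pt "255 0 0 -0.4 0" --pt "255 0 0 -0.4 0" --pt "255 0 0 -0.2 0" --pt "255 0 0 0 0"

```text
t: 20.15
eef_pos: [0.5424, 0.2318, 0.1936]
tool_rot: [3.14, 0.003, -0.329]
contact_force: [-0.7, 0.1, -3.5]
gripper_width: 0.0302
grip_force: 60.0
```

servo_tool --pt "255 0 0 -0.1 0" --pt "255 0 0 -0.1 0" --pt "255 0 0 0 0"

```text
t: 20.45
eef_pos: [0.5436, 0.2326, 0.1856]
tool_rot: [-3.142, 0.0, -0.328]
contact_force: [-0.5, -0.6, -4.2]
gripper_width: 0.0301
grip_force: 60.0
```

servo_tool --pt "255 0 0 -0.06 0" --pt "255 0 0 -0.06 0" --pt "255 0 0 0 0"

```text
t: 20.75
eef_pos: [0.5433, 0.2327, 0.1793]
tool_rot: [3.141, 0.001, -0.328]
contact_force: [-0.5, -0.5, -4.6]
gripper_width: 0.0301
grip_force: 60.0
```

servo_tool --pt "255 0 0 -0.08 0" --pt "255 0 0 -0.04 0" --pt "255 0 0 0 0"

```text
t: 21.05
eef_pos: [0.5435, 0.2326, 0.1733]
tool_rot: [3.141, 0.0, -0.328]
contact_force: [-0.2, 0.1, -3.7]
gripper_width: 0.0305
grip_force: 60.0
```

servo_tool --pt "255 0 0 -0.06 0" --pt "255 0 0 -0.02 0" --pt "255 0 0 0 0"

```text
t: 21.35
eef_pos: [0.5437, 0.2326, 0.1695]
tool_rot: [3.142, -0.0, -0.328]
contact_force: [0.3, 0.2, -4.3]
gripper_width: 0.0302
grip_force: 60.0
```

servo_tool --pt "255 0 0 -0.06 0" --pt "255 0 0 -0.02 0" --pt "255 0 0 0 0"

```text
t: 21.65
eef_pos: [0.5436, 0.2326, 0.1655]
tool_rot: [3.141, 0.0, -0.328]
contact_force: [1.4, -0.5, -4.3]
gripper_width: 0.0303
grip_force: 60.0
```

servo_tool --pt "255 0 0 -0.06 0" --pt "255 0 0 -0.02 0" --pt "255 0 0 0 0"

```text
t: 21.95
eef_pos: [0.5436, 0.2326, 0.1614]
tool_rot: [3.141, 0.0, -0.328]
contact_force: [1.8, 0.2, -4.4]
gripper_width: 0.0301
grip_force: 60.0
```

servo_tool --pt "255 0.02 0 -0.06 0" --pt "255 0.01 0 -0.02 0" --pt "255 0 0 0 0"

```text
t: 22.25
eef_pos: [0.5449, 0.2329, 0.1578]
tool_rot: [-3.142, 0.0, -0.328]
contact_force: [-2.6, -0.8, 0.0]
gripper_width: 0.0297
grip_force: 60.0
```

servo_tool --pt "255 0 0 -0.06 0" --pt "255 0 0 -0.02 0" --pt "255 0 0 0 0"

```text
t: 22.55
eef_pos: [0.5447, 0.2332, 0.154]
tool_rot: [-3.141, 0.001, -0.328]
contact_force: [-5.9, 1.5, 4.3]
gripper_width: 0.0302
grip_force: 60.0
```

servo_tool --pt "255 0 0 -0.06 0" --pt "255 0 0 -0.02 0" --pt "255 0 0 0 0"

```text
t: 22.85
eef_pos: [0.5432, 0.2341, 0.1505]
tool_rot: [-3.141, 0.004, -0.327]
contact_force: [-13.1, 4.8, 10.9]
gripper_width: 0.0303
grip_force: 60.0
```

servo_tool --pt "255 0 0 0.08 0" --pt "255 0 0 0.04 0" --pt "255 0 0 0 0"

```text
t: 23.15
eef_pos: [0.5457, 0.2327, 0.1562]
tool_rot: [-3.141, -0.001, -0.328]
contact_force: [-0.7, 0.9, 0.4]
gripper_width: 0.0303
grip_force: 60.0
```

```bash
python3 f.py; python3 - <<'E'
from h import *
s=r.camera("scene")
for C in([.6048,.2119],[.6068,.2114]):
  for x,z in((0,.105),(0,.12),(0,.135),(.012,.135)): print(C,x,z,proj(s,T(C,np.radians(-18.8),[[x,-.044,z]])[0]).round(1))
E
```

```text
pred [0.594 0.17  0.124] [328.4 198.9]
[11, 3, 6, 12, 28] [329.4 194.7] 97
[19, 9, 2, 2, 3] [335.7 195.7] 94
[17, 13, 2, 11, 15] [333.5 203.8] 89
141 142 142 148 151 163  72   8  11   4  11  42  51  50  55  20  10  44  56  48  42  28   4   6
147 146 147 151 154 167  59   8   4  16  17  56  52  49  52  12   7  31  53  57  57  41  23   5
153 151 149 153 153 160  66   5   4  12  35  51  53  59  52  17   0  12  53  53  54  54  38  21
153 153 148 153 151 169  58   0   0   8  46  72  78  77  53  39  31  17  51  57  53  52  55  40
148 153 148 146 151 169  62   4   9   8  55  76  95  91  54  44  46  37  51  48  58  45  44  56
145 148 146 146 152 170  86  13   0  10  47  68  88  97  58  44  57  55  48  50  52  26  10  50
149 145 149 153 156 160 101  24   0   9  51  62  74  94  81  52  44  44  49  46  56  26   1  20
147 150 154 151 151 155  97  30  12   2  46  57  76  90  79  43  29  28  28  39  54  36  15   1
150 152 149 144 148 154 104  30   0  17  31  48  63  86  85  58  28  26  37  35  61  39  19   2
152 148 145 140 146 155 137  47   0   2  26  50  68  75  83  52  30  31  50  66  94  66  4
[... 967 characters left out ...]
17 128 127 138 135 132 136 135 130 140 148  90  70  66  67  64  66  84  79  54  15   0  27  53
 67  69  68 118 121 124 125 138 143 141 141 112  73  63  72  68  65  85  71  58  20   0  26  54
 76  75  71  69  70  62  68 127 128 130 128  89  68  67  71  66  72  80  72  53  38  23  43  53
 81  73  73  80  72  78  71  69  69  65  47  63  58  64  70  70  70  81  66  52  50  58  52  55
[0.6048, 0.2119] 0 0.105 [327.4 203. ]
[0.6048, 0.2119] 0 0.12 [327.6 199.5]
[0.6048, 0.2119] 0 0.135 [327.8 195.9]
[0.6048, 0.2119] 0.012 0.135 [330.  197.6]
[0.6068, 0.2114] 0 0.105 [327.8 203.3]
[0.6068, 0.2114] 0 0.12 [328.  199.7]
[0.6068, 0.2114] 0 0.135 [328.2 196.1]
[0.6068, 0.2114] 0.012 0.135 [330.4 197.8]
```

The axle end lies between the two prongs at (330,200), where z≈0.12 predicts it. The net force is about 0, so the cradle carries the wheel. Releasing gently.

servo_tool --pt "255 0 0 0 0" --pt "255 0 0 0 0" --pt "255 0 0 0 0" --force 10

```text
t: 23.55
eef_pos: [0.5452, 0.2324, 0.1556]
tool_rot: [3.141, -0.0, -0.328]
contact_force: [-1.5, -0.2, 0.1]
gripper_width: 0.0314
grip_force: 10.0
```

servo_tool --pt "150 0 0 0 0" --pt "140 0 0 0 0" --pt "120 0 0 0 0" --pt "90 0 0 0 0" --pt "50 0 0 0 0" --pt "20 0 0 0 0" --pt "20 0 0 0 0" --pt "20 0 0 0 0"

```text
t: 24.35
eef_pos: [0.5451, 0.2327, 0.1557]
tool_rot: [-3.142, -0.0, -0.328]
contact_force: [0.4, 0.3, -0.6]
gripper_width: 0.0806
grip_force: 0.0
```

```bash
python3 f.py | sed -n '1,2p;14,22p'; python3 -c "
from h import *
print(r.observe()['contact_force'])"
```

```text
pred [0.593 0.17  0.124] [328.3 198.9]
[11, 3, 6, 12, 27] [329.3 194.6] 98
150 143 142 147 146 145 160  57   1   3  22  51  67  78  80  52  42  54  69  82  72  63  53  46
141 144 143 145 142 138 151  75  18  13  14  49  66  79  65  70  88  70  68  55  49  39  50  52
141 144 146 141 140 136 146 112  33   7   3  47  62  89  92  88  69  72  67  54  20  42  47  54
143 142 136 138 140 137 139 146  59  11   0  28  71  91  91  88  74  73  86  51  28  39  46  48
140 140 134 140 135 133 134 141  73  19   5  24  67  81  81  67  71  79  89  47  32  42  53  44
137 136 136 137 136 130 128 136 105  29   3  15  68  69  62  67  61  77  84  42  33  39  52  32
140 133 136 133 127 126 126 131 146  61   4   9  74  68  73  68  64  80  86  51  42  49  52  29
135 135 133 131 124 122 132 134 141 108  27   5  72  69  70  65  68  76  83  58  50  58  54  55
139 133 128 130 129 135 135 133 136 147  62  21  70  71  70  72  63  81  77  53  30  45  51  52
[-0.25290872  0.44481134 -0.68796713]
```

servo_tool --pt "20 0 0 0.3 0" --pt "20 0 0 0.6 0" --pt "20 0 0 0.8 0" --pt "20 -0.3 0 0.8 0" --pt "20 -0.8 0 0.4 0" --pt "20 -0.8 0 0 0" --pt "20 0 0 0 0" --pt "20 0 0 0 0" --pt "20 0 0 0 0"

```text
t: 25.3
eef_pos: [0.451, 0.2326, 0.3013]
tool_rot: [-3.141, -0.001, -0.328]
contact_force: [0.0, 0.2, -1.3]
gripper_width: 0.081
grip_force: 0.0
```

```bash
python3 - <<'E'
from h import *
C=np.array([.6058,.2116]); yc=np.radians(-18.8)
s=r.camera("scene"); t=r.camera("top"); im=np.array(t["pixels"]).astype(int)
for y in(-.044,.044): print("axle tip px",proj(s,T(C,yc,[[0,y,.12]])[0]).round(1),proj(t,T(C,yc,[[0,y,.12]])[0]).round(1))
# tyre in top view: dark pixels near the cradle
q=proj(t,[*C,.19]).astype(int); w=im[q[1]-35:q[1]+35,q[0]-35:q[0]+35].mean(2)
m=(w<28).astype(np.uint8); n,l,st,c=cv2.connectedComponentsWithStats(m); i=1+st[1:,4].argmax()
pts=np.argwhere(l==i)[:,::-1].astype(np.float32); R=cv2.minAreaRect(pts); ctr=np.array(R[0])+q-35
P=onz(t,*ctr,.17); d=np.linalg.inv([[np.cos(yc),-np.sin(yc)],[np.sin(yc),np.cos(yc)]])@(P[:2]-C); print(st[i].tolist(),R,ctr.round(1),"in cradle",d.round(4))
# lever in top view: dark pixels near predicted handle
for v in(1.5,1.75): print("lever",proj(t,T([.6088,-.2097],-.0108,[[.092*np.sin(v-.6),.062,.187+.092*np.cos(v-.6)]])[0]).round(1))
print("\n".join(" ".join("%3d"%x for x in r_) for r_ in im[150:176,322:344].mean(2).astype(int)))
E
```

```text
axle tip px [327.8 199.6] [223.  204.5]
axle tip px [347.8 191.6] [195.5 195.6]
[27, 41, 16, 21, 161] ((33.5, 51.999996185302734), (19.415494918823242, 15.100940704345703), 78.69007110595703) [202.5 213. ] in cradle [-0.0451 -0.006 ]
lever [333.3 163.4]
lever [332.4 160.9]
164 164 166 164 165 164 164 163 165 165 164 163 163 166 164 163 164 166 166 164 163 144
166 165 166 163 165 165 165 164 164 166 164 164 166 162 161 162 161 160 161 160 151 127
163 163 164 164 163 164 164 163 161 163 163 164 161 156 148 142 143 140 143 141 128 100
160 161 159 160 161 161 158 159 159 160 160 157 157 147 126 119 118 118 118 109  95  68
158 157 158 155 158 158 155 156 157 157 156 156 151 140 118 110 104 107 105  93  75  57
159 158 158 157 157 160 158 158 158 158 157 159 155 144 118 105 109 110  98  81  63  54
161 162 162 161 162 161 160 161 161 160 161 163 158 145 121 111 111 104  92  70  56  54
164 163 163 164 164 164 163 162 162 161 163 160 159 146 124 111 106 102  82  64  51  52
163 165 162 162 162 163 163 164 163 163 163 163 159 145 120 112 106  92  65  55  51  49
161 162 160 162 162 161 161 163 16
[... 761 characters left out ...]
 160 144 107  91  87  84  77  72  78  84  87  92  94  81  56  53  57  54  51  59  57
164 160 141 106  89  87  80  78  75  77  84  84  93  94  76  57  52  56  57  54  58  58
167 162 143 105  88  91  84  82  75  77  79  83  94  93  79  58  53  53  53  58  59  58
167 163 145 108  91  92  97  96  80  77  81  84  90  92  78  57  56  55  59  56  59  57
169 158 136 106  92  93 106 111  86  82  81  78  91  97  79  58  56  57  53  58  61  56
166 153 123  98  93  94 108 111  85  80  81  82  92 101  86  68  58  55  59  53  59  59
163 149 122 104  93  99 109 109  84  75  79  84  93 110 101  74  60  60  61  62  57  58
163 156 135 110  95  99 108 109  87  79  82  82 102 114 106  76  65  64  61  60  62  62
```

```bash
python3 -c "
from bench import r
print(r.close_job())"
```

```text
the job is handed in; nothing more can be done
None
```

The wheel hangs in the cradle notches with its axle about 120 mm above the bench, the cam lever is fully open and the gripper is clear; the job is handed in, but no verdict came back.

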